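# Clamp the sieve stack on the shaker

## Robot

A 7-joint arm with a two-finger parallel gripper is mounted at the origin on a cart in front of the work surface, level with it; the furniture and walls round the work are solid. World frame = base frame: x ahead of the robot, y to its left, z up, the work surface at z = 0. Lengths are in mm, angles in rad, forces in N, time in s.
With the tool pointing down it reaches from about 400 to 925 mm from the base axis. Payload 5.6 kg.
Tool frame: the origin (TCP) lies midway between the tips of the shut fingers; the grasp point (between the pads) lies bot.pinch_z behind it (bot.pinch_z is the distance from the TCP to the grasp point, in mm); z points along the fingers, y is the line along which they close (so a half turn about z gives the same grasp; the last joint's range is limited). The gripper opens to 85 mm and grips with 20 to 120 N. Pads are 22 mm wide; open, the fingers measure 114 mm over their backs; the gripper's body (76 mm by 85 mm) begins 54 mm behind the grasp point. The pads swing forward as they close: fully open they stand 13 mm farther back than shut.
Start: joints at [1.086, 0.468, -0.012, 1.603, 0.006, 1.071, -0.056], TCP at [277.881, -587.614, 231.29] pointing down, gripper open.
Joint ranges: [-2.53, 2.53], [-0.31, 2.02], [-1.57, 1.55], [0.28, 2.44], [-1.29, 4.43], [0.15, 1.84], [-2.92, 2.92]. Speed limits (rad/s): [2.57, 2.57, 3.14, 3.14, 3.14, 3.14, 3.14].

## Interface

Orientations are given as a unit quaternion [x, y, z, w].
In Python, from bench import status, imaging, hand_in, bot gives the robot as it stands. The module is installed in compiled form; this text tells all that it offers.
- The arm moves only by the shell command python3 -m handwheel 'ROWS' [FORCE]. ROWS is JSON, a list of rows, each a list of 5 numbers: the shift along the tool's x, y, z in mm, then the turn about the tool's z in rad, then the finger opening in mm, from 0 to 85.4. In form: [[tx, ty, tz, spin, claw], ...]. A call has 1 to 8 rows; each row shifts and turns the commanded pose from where the row before left it, along the tool's axes as they then stand; what a row does not reach is not made up. A row lasts 1/12 s, in which the tool goes at most 41.7 mm and 7.16 degrees, less where a joint would pass 70% of its speed; a pose out of reach is approached as far as the arm can. A call with a gripper value outside its range is refused whole. The fingers move at their own pace and stop on an object; FORCE is the grip in N (left out, the last holds). Time passes only in rows, so rows that do not move let the fingers close. It gives the time, the measured TCP pose, the force, the opening and the grip force at its end, in the units of the state.
- status.get_state(): the state, without advancing time (a new reading comes with each control period).
- imaging.get_image(name): name is "side" or "top"; returns a dict with "frame" (480x640x3 uint8, red, green, blue), "depth" (480x640 float32, mm along the optical axis (not along the pixel's ray), 0 where there is no reading), "fx", "fy", "cx", "cy" (pixels), "pose" (4x4, takes a point from camera to world coordinates). Camera axes: x right, y down, z forward; pixel columns grow to the right and rows downward; lengths in mm; the calibration is good to about 2 mm. A picture is of the moment at which its call begins.
- hand_in(): hands the job in; it is judged then, once.
The state is a dict: "t": time; "joint_pos": joint angles; "joint_vel": joint speeds; "tau": joint torques, N m; "tcp_pos": TCP position; "tool_rot": TCP orientation; "force": force on the tool from outside, world axes, zero at the start; "wrist_torque": the same for the moment, N m; "gripper_width": finger opening in mm; "grasp_force": force on a finger pad.
Only numpy, scipy, OpenCV 4.12 (cv2) and the standard library are available. Lean on these libraries where they do the work, as an engineer would, in place of code of your own. Each camera call takes 0.05 s, during which the arm holds its last target. There are 200 camera calls.

## Task

The sieve stack has been set down at the front of the sieve shaker's platform. Without picking anything up, push the stack back until it is fully home in the bent-bar stop under the open clamp, then push the clamp's lever over towards the stack, past its dead point, until it snaps into lock and its rubber foot holds the lid down. Leave the things standing round the shaker where they are.

Things in the scene. Friction and masses are not known exactly. Their poses are not given: they have to be found in the camera images.
- shaker: Sieve shaker fixed to the bench. Origin at table level below the middle of the stack's seat; x to the shaker's back (the stack goes home in +x), y to its clamp side, z up. White housing x -125 to 75, y -75 to 125 mm, up to z 48, with a knob at the front out to x -139. Dark steel platform above it: x -115 to 65, y -65 to 115 mm, top face at z 64 mm.
- seat (a point): Middle of the stack's seat, on the platform's top face; same axes as the shaker. A bent round steel bar, 8 mm thick and 13 mm above the platform, curves round the far half of the seat (inner radius 52 mm, open towards -x) as the stop for the stack.
- clamp_arm: Arm of the steel toggle clamp, which stands on a block at x -22 to 22, y 65 to 115 mm of the shaker's frame. Origin on the arm's pivot at x 0, y 75, z 148 mm. Open, the arm stands up, leaning over the seat: x -10 to 10, y 20 to 105, up to z 250 mm. Locked, it lies level and reaches 90 mm in -y over the stack.
- sieve_stack: Nested round stack of steel test sieves with pan and flat lid, one piece, 100 mm in diameter, 66 mm high, 0.4 to 0.8 kg, standing loose on the platform in front of the seat. Origin at the centre of its underside, z up.
- lever (a joint): The clamp's lever. 0 rad: fully open, leaning away from the stack, arm up. Grows as the lever is pushed towards the stack; the foot meets the lid at about 1.7, the dead point is 2.21, the locked stop 2.37. Easy up to 1.7, then it needs up to about 10 N at the tip and springs back if let go, until it passes the dead point and snaps to the stop.
- lever_tip (a point): Centre of the round end of the lever's black grip (21 mm thick, 65 mm long, ending 10.5 mm beyond this point). It moves in the plane x = 0 of the shaker's frame, from about y 163, z 237 mm fully open (lever leaning back by about 37 degrees) to y 30, z 266 mm locked (leaning over the stack by 28): it is pushed in -y and rises on an arc.
- lever_elbow (a point): The lever's pin on the clamp arm, 104 mm from lever_tip; the lever is straight from here to the tip. Fully open at about y 101, z 153, locked at y 80, z 174 mm of the shaker's frame.
- foot: Round rubber foot, 20 mm across, on the sprung spindle at the end of the clamp arm; origin at the centre of its underside. With the clamp locked it presses on the middle of the stack's lid.
- spare_sieve: A single open steel sieve, 100 mm in diameter and 34 mm high, standing on the bench beside the shaker; not to be disturbed. Origin at the centre of its underside.
- sample_bottle: Small clear bottle of grey grains with a black cap, 62 mm wide, 112 mm high, on the bench at the front of the shaker's clamp side; not to be disturbed. Origin at the centre of its underside.
- watch_glass: Shallow watch glass, 70 mm wide, 10 mm high, close to the shaker's -y side; not to be disturbed. Origin at the centre of its underside.
- stopper: Rubber stopper, 28 mm wide, 24 mm high, on the bench just in front of the shaker; not to be disturbed. Origin at the centre of its underside.
- white_bottle: White plastic bottle with a blue-grey cap, 64 mm wide, 122 mm high, on the bench to the left; not to be disturbed. Origin at the centre of its underside.
Things that resemble listed ones, but are neither listed nor needed, are in the scene too. What is shaped like the sieve_stack but purple or red is not meant.

How it is judged:
By the outcome, as a careful person would: the job done as asked, in the order asked, and still so for the second after the job is handed in, with the robot touching nothing.
It also fails if it takes over 51 s, if anything falls off the work surface, if the arm or the gripper's body presses on something with over 40 N, if the wrist force passes 120 N, or if a joint passes its speed limit or range.

## Working session

There is one attempt and no reset: what is moved stays moved. The work goes in short steps, Python scripts to look and compute and a shell command to move; the robot and the scene stay as the last step left them, time stands still between calls to the robot, and variables do not carry over. Pictures are saved under pics/ and viewed, at most 11 in all, crops included, and the job is handed in when it is done.

```bash
mkdir -p pics
cat > h.py <<'E'
import numpy as np, cv2
from bench import status, imaging, hand_in, bot
def snap(n,f):
    d=imaging.get_image(n); np.savez('pics/'+f+'.npz',**d); cv2.imwrite('pics/'+f+'.png',d['frame'][:,:,::-1]); return d
def pts(d):
    z=d['depth'].astype(float); v,u=np.mgrid[:480,:640]
    P=np.stack([(u-d['cx'])/d['fx']*z,(v-d['cy'])/d['fy']*z,z],-1)
    T=np.array(d['pose']); return P@T[:3,:3].T+T[:3,3]
E
python3 - <<'E'
from h import *
for n in('top','side'):
    d=snap(n,n+'0'); print(n,np.round(d['pose'],3).tolist(),d['fx'])
s=status.get_state();print(s['t'],s['tcp_pos'],s['tool_rot'],s['force'],bot.pinch_z)
E
```

```text
top [[-0.136, -0.969, 0.205, 305.753], [-0.991, 0.134, -0.024, 8.779], [-0.004, -0.206, -0.979, 1293.437], [0.0, 0.0, 0.0, 1.0]] 479.4784433205287
side [[-0.933, -0.211, 0.292, 218.351], [-0.36, 0.593, -0.72, 779.353], [-0.021, -0.777, -0.629, 812.286], [0.0, 0.0, 0.0, 1.0]] 475.27173555495415
0.1 [ 277.63401786 -587.16830914  230.4344092 ] [ 9.75711401e-01  2.19058482e-01 -2.31210829e-04 -7.68237789e-04] [ 0.0924497  -0.60841781 -0.26094818] 18.700000000000003
```

View pics/top0.png

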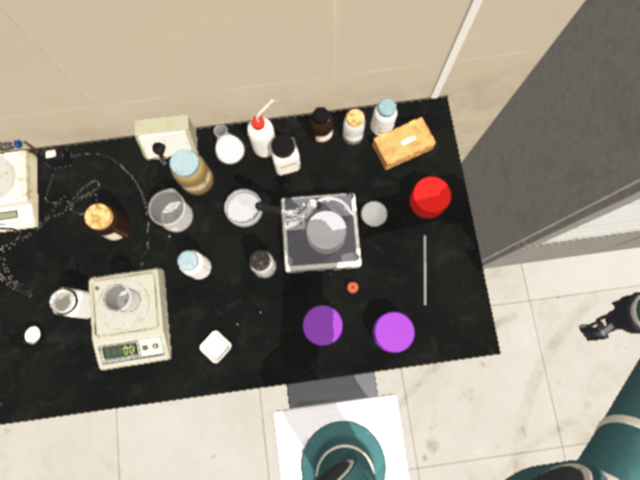

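View pics/side0.png

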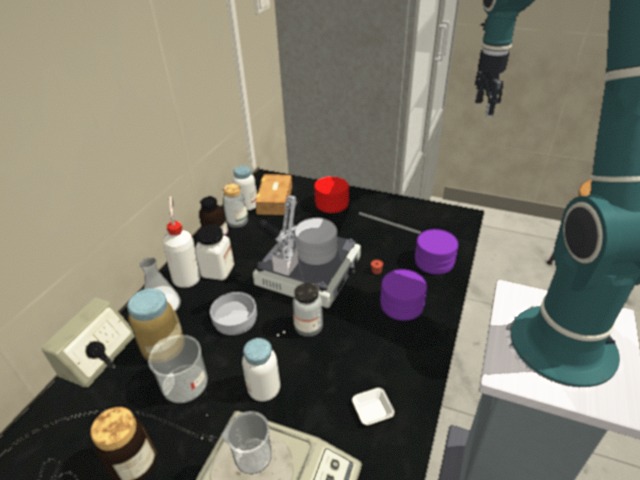

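Top view: the shaker is at about (320,232), with the grey stack on it at (326,231) and the clamp at (298,210). The lever's black grip is near (262,207). The stopper is at (352,287), the watch glass at (374,213), the spare sieve at (243,208) and the sample bottle at (262,263). Stack candidates are the purple ones at (322,326) and (393,332), the red one at (430,197) and the grey one at (326,231). Only the grey one is steel-coloured and on the platform, so I'll confirm that in a crop.

Run:
```python
from h import *
from scipy.optimize import least_squares
t=np.load('pics/top0.npz');s=np.load('pics/side0.npz')
a=cv2.resize(t['frame'][170:300,230:400],(800,600),interpolation=cv2.INTER_CUBIC)[:,:,::-1]
b=cv2.resize(s['frame'][185:340,240:400],(800,600),interpolation=cv2.INTER_CUBIC)[:,:,::-1]
cv2.imwrite('pics/c.png',np.hstack([cv2.resize(a,(400,306)),cv2.resize(b,(400,388))[:306]]) if 0 else a); cv2.imwrite('pics/d.png',b)
P=pts(t); Q=pts(s)
for n,X,d in(('top',P,t),('side',Q,s)):
    ok=d['depth']>0
    def reg(lo,hi,z0,z1):
        m=ok&(X[...,0]>lo[0])&(X[...,0]<hi[0])&(X[...,1]>lo[1])&(X[...,1]<hi[1])&(X[...,2]>z0)&(X[...,2]<z1); return X[m]
    c=X[231,326] if n=='top' else X[230,317]
    print(n,'stacktop',c)
    lid=reg(c-65,c+65,122,138); print('lid',len(lid),cv2.minEnclosingCircle(lid[:,:2].astype(np.float32)),np.median(lid[:,2]))
    for nm,zz in(('plat',(57,71)),('hous',(40,54))):
        q=reg(c-180,c+180,*zz); print(nm,len(q),cv2.minAreaRect(q[:,:2].astype(np.float32)))
    q=reg(c-np.array([60,60,0]),c+np.array([160,200,0]),142,300); print('clamp',len(q)); 
    for z in range(145,290,15):
        k=q[(q[:,2]>z)&(q[:,2]<=z+15)]
        if len(k):print(z,len(k),k.min(0).round(),k.max(0).round(),k.mean(0).round())
```

```text
top stacktop [571.16579372 -34.3465879  130.08916696]
lid 1227 ((579.0775146484375, -23.72159194946289), 61.168087005615234) 130.22321866339826
plat 2531 ((554.295166015625, -6.32000732421875), (229.415771484375, 322.80767822265625), 66.4202651977539)
hous 904 ((589.2111206054688, 6.99859619140625), (259.0993957519531, 212.71090698242188), 85.62130737304688)
clamp 592
145 89 [606.  17. 147.] [633.  60. 160.] [618.  35. 154.]
160 61 [612.  10. 160.] [629.  69. 174.] [620.  39. 166.]
175 33 [611.   6. 175.] [629.  68. 189.] [619.  33. 181.]
190 69 [611.   1. 190.] [636.  87. 205.] [619.  61. 198.]
205 110 [608. -28. 205.] [634. 101. 220.] [618.  31. 214.]
220 138 [609. -24. 220.] [634. 108. 235.] [619.  32. 228.]
235 77 [615.  -4. 235.] [633. 123. 250.] [623. 108. 244.]
250 10 [618. 109. 250.] [629. 119. 253.] [623. 113. 251.]
side stacktop [572.92764655 -40.03452981 129.88215051]
lid 959 ((581.8038330078125, -28.12647819519043), 60.33030700683594) 130.05073654759974
plat 1712 ((551.03662109375, -5.703125), (223.6927032470703, 313.094482421875), 68.6762466430664)
hous 912 ((533.4378662109375, 43.41484069824219), (276.2763671875, 193.25204467773438), 41.2597541809082)
clamp 700
145 115 [606.  14. 145.] [633.  59. 160.] [617.  35. 155.]
160 85 [611.   7. 160.] [629.  72. 175.] [620.  34. 167.]
175 68 [611.  -2. 175.] [630.  89. 190.] [619.  30. 184.]
190 103 [610. -23. 190.] [628.  99. 205.] [618.  44. 197.]
205 102 [608. -30. 205.] [628. 108. 220.] [615.  35. 213.]
220 132 [610. -18. 220.] [629. 120. 235.] [618.  36. 227.]
235 85 [615.  -3. 235.] [634. 123. 250.] [623. 114. 243.]
250 3 [625. 110. 250.] [629. 111. 250.] [627. 111. 250.]
```

View pics/c.png

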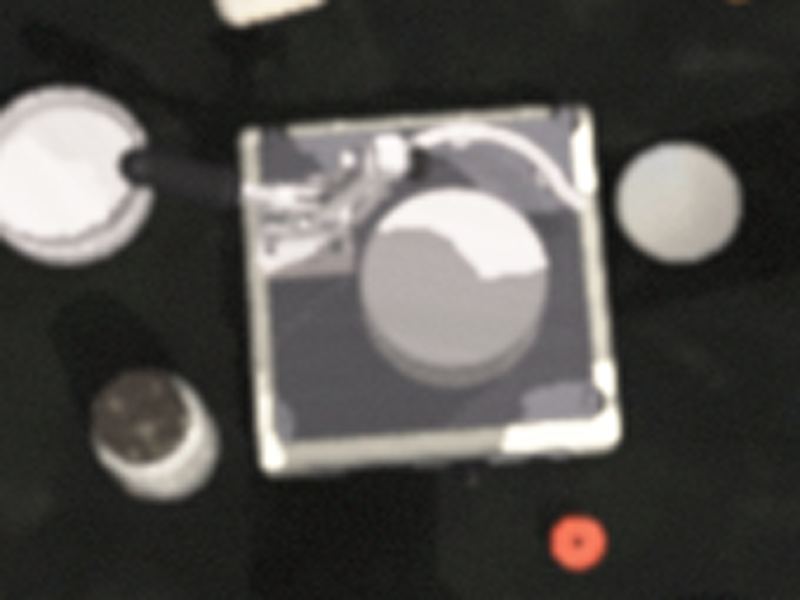

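View pics/d.png

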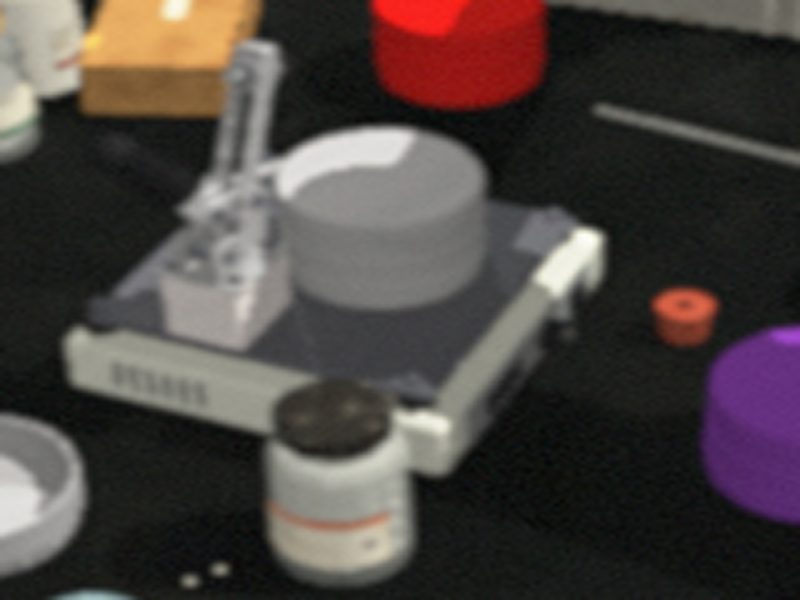

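The grey stack at (326,231) is confirmed: it is the steel one on the platform, and the purple and red ones are on the bench. Next I fit the shaker's pose.

```bash
cat >> h.py <<'E'
def fitcircle(d,X,c,z0,z1,r0):
    from scipy.optimize import least_squares
    m=(d['depth']>0)&(np.abs(X[...,2]-(z0+z1)/2)<(z1-z0)/2)&(np.hypot(X[...,0]-c[0],X[...,1]-c[1])<r0*1.35)
    n,l,st,ce=cv2.connectedComponentsWithStats(m.astype(np.uint8)); k=1+st[1:,4].argmax()
    h,_=cv2.findContours((l==k).astype(np.uint8),0,cv2.CHAIN_APPROX_NONE); h=max(h,key=len)[:,0]
    e=X[h[:,1],h[:,0],:2]
    r=least_squares(lambda p:np.hypot(e[:,0]-p[0],e[:,1]-p[1])-p[2],[c[0],c[1],r0],loss='soft_l1',f_scale=1.5).x
    return r
E
python3 - <<'E'
from h import *
from scipy.optimize import minimize
for n in('top','side'):
    d=dict(np.load(f'pics/{n}0.npz'));X=pts(d)
    if n=='top':
        for nm,uv,z,r in(('lid',(326,231),(124,136),50),('watch',(374,213),(3,16),35),('stopper',(352,287),(14,28),14),('spare',(243,208),(26,40),50),('bottle',(262,258),(104,118),25)):
            c=X[uv[1],uv[0]];print(nm,c.round(),fitcircle(d,X,c,*z,r).round(1))
    else: print('lid',fitcircle(d,X,X[230,317],124,136,50).round(1))
    # shaker outline: template occupancy fit: plat z 60-68 inside rect, and bench z<30 outside housing
    ok=(d['depth']>0)&(np.hypot(X[...,0]-575,X[...,1]+10)<190)
    pl=X[ok&(np.abs(X[...,2]-64)<5)][:,:2]; hs=X[ok&(np.abs(X[...,2]-46)<7)][:,:2]; be=X[ok&(X[...,2]<25)][:,:2]
    def loc(p,q): c,s=np.cos(p[2]),np.sin(p[2]); v=q-p[:2]; return v@np.array([[c,-s],[s,c]])
    def sd(v,x0,x1,y0,y1): return np.maximum(np.maximum(x0-v[:,0],v[:,0]-x1),np.maximum(y0-v[:,1],v[:,1]-y1))
    def cost(p):
        a=sd(loc(p,pl),-115,65,-65,115);b=loc(p,hs);bo=sd(b,-125,75,-75,125);bi=-sd(b,-115,65,-65,115);c=-sd(loc(p,be),-125,75,-75,125)
        f=lambda e:np.minimum(np.maximum(e,0),12).sum()
        return f(a)+f(bo)+f(bi)+f(c)
    best=min((minimize(cost,[600+dx,-25+dy,y],method='Nelder-Mead',options=dict(initial_simplex=[[600+dx,-25+dy,y],[612+dx,-25+dy,y],[600+dx,-13+dy,y],[600+dx,-25+dy,y+.1]])) for dx in(-15,10) for dy in(-15,10) for y in(-.15,0,.1)),key=lambda r:r.fun)
    print(n,'shaker',best.x,best.fun,len(pl),len(hs),len(be))
    lt=X[ok&(X[...,2]>200)]; l=loc(best.x,lt[:,:2]); k=l[:,1]>110; a=l[:,1]<80
    print('lever local x',np.median(l[k,0]),'ymax',l[k,1].max(),'arm local x',np.median(l[a,0]),'arm ymin',l[a,1].min())
E
```

```text
lid [571. -34. 130.] [573.7 -34.3  48.6]
watch [ 633. -179.    2.] [ 631.2 -176.6   34.8]
stopper [435. -86.  23.] [434.4 -87.   12.4]
spare [693. 180.  17.] [690.6 177.3  48.6]
bottle [528. 133. 114.] [524.9 139.7  24.8]
top shaker [ 6.16097527e+02 -4.85654267e+01 -6.14246636e-02] 1360.8959928424797 2437 916 8152
lever local x -3.7648367802021863 ymax 171.44251969710584 arm local x -2.7458877535784243 arm ymin 20.11418284113904
lid [574.  -34.6  48.6]
side shaker [ 6.17134403e+02 -5.28079126e+01 -6.44179546e-02] 5203.994516179737 1765 1056 6438
lever local x -8.033330514799752 ymax 175.50937162026477 arm local x -5.921923497053131 arm ymin 22.28323783502976
```

```bash
R='[21.7,-20.6,0,0,40]'; python3 -m handwheel '[[21.7,-20.6,0,0,40],[21.7,-20.6,0,0,40],[21.7,-20.6,0,0,40],[21.7,-20.6,0,0,40],[21.7,-20.6,0,0,40],[21.7,-20.6,0,0,40],[21.7,-20.6,0,0,40],[21.7,-20.6,0,0,40]]' 30
python3 -m handwheel '[[21.7,-20.6,0,0,40],[21.7,-20.6,0,0,40],[21.7,-20.6,0,0,40],[21.7,-20.6,0,0,40],[21.7,-20.6,0,0,40],[21.7,-20.6,0,0,40],[21.7,-20.6,0,0,40],[21.7,-20.6,0,0,40]]'
python3 -m handwheel '[[21.7,-20.6,0,0,40],[21.7,-20.6,0,0,40],[21.7,-20.6,0,0,40],[21.7,-20.6,0,0,40],[0,0,0,0,40],[0,0,0,0,40]]'
python3 -m handwheel '[[0,0,0,0.063,40],[0,0,0,0.063,40],[0,0,0,0.063,40],[0,0,0,0.063,40],[0,0,0,0.063,40],[0,0,0,0.063,40],[0,0,0,0.063,40],[0,0,0,0.063,40]]'
python3 -m handwheel '[[0,0,0,0,40],[0,0,0,0,40]]'
python3 -c "
from h import *
s=status.get_state();print(s['joint_pos'],s['tool_rot'])"
```

```text
t: 0.77
tcp_pos: [364.4, -362.8, 231.0]
tool_rot: [0.976, 0.219, -0.0, -0.0]
force: [0.5, -0.3, 0.1]
gripper_width: 40.2
grasp_force: 0.0
t: 1.43
tcp_pos: [450.9, -139.8, 231.1]
tool_rot: [0.976, 0.219, -0.0, -0.0]
force: [-0.0, -1.0, -0.4]
gripper_width: 40.2
grasp_force: 0.0
t: 1.93
tcp_pos: [494.1, -27.9, 230.9]
tool_rot: [0.975, 0.221, -0.0, -0.0]
force: [0.1, -1.0, -0.8]
gripper_width: 39.6
grasp_force: 0.0
t: 2.6
tcp_pos: [493.4, -31.4, 231.0]
tool_rot: [0.999, -0.034, -0.0, 0.0]
force: [-0.5, 0.1, -0.6]
gripper_width: 40.0
grasp_force: 0.0
t: 2.77
tcp_pos: [493.7, -30.8, 231.1]
tool_rot: [1.0, -0.031, -0.0, 0.0]
force: [0.6, 0.1, -0.0]
gripper_width: 39.8
grasp_force: 0.0
[ 0.24316624  0.22606184 -0.2838268   1.96010516  0.07694928  0.96615932
 -1.71080353] [ 9.99513847e-01 -3.11757177e-02 -2.78271536e-04  2.57982724e-04]
```

```bash
python3 -m handwheel '[[0,0,25,0,40],[0,0,25,0,40],[0,0,25,0,40],[0,0,25,0,40],[0,0,25,0,40],[0,0,23,0,40],[0,0,0,0,40],[0,0,0,0,40]]'
python3 -m handwheel '[[6,0,0,0,40],[6,0,0,0,40],[4,0,0,0,40],[3,0,0,0,40],[3,0,0,0,40],[3,0.9,0,0,40],[3,0.9,0,0,40],[0,0,0,0,40]]'
python3 -m handwheel '[[3,0.9,0,0,40],[3,0.9,0,0,40],[3,0.9,0,0,40],[3,0.9,0,0,40],[3,0.9,0,0,40],[3,0.9,0,0,40],[3,0.9,0,0,40],[0,0,0,0,40]]'
python3 - <<'E'
from h import *
d=snap('top','top1');X=pts(d);print(fitcircle(d,X,[590,-40],124,136,50))
d=snap('side','side1');X=pts(d);print(fitcircle(d,X,[590,-40],124,136,50))
a=cv2.resize(d['frame'][170:300,240:400],(800,600),interpolation=cv2.INTER_CUBIC)[:,:,::-1];cv2.imwrite('pics/e.png',a)
E
```

```text
t: 3.43
tcp_pos: [493.2, -30.0, 82.6]
tool_rot: [1.0, -0.031, -0.001, -0.0]
force: [1.2, 1.0, 0.5]
gripper_width: 40.4
grasp_force: 0.0
t: 4.1
tcp_pos: [521.1, -32.9, 83.1]
tool_rot: [1.0, -0.031, -0.001, -0.0]
force: [-2.6, 1.0, 3.2]
gripper_width: 40.4
grasp_force: 0.6
t: 4.77
tcp_pos: [541.9, -40.5, 83.0]
tool_rot: [1.0, -0.031, -0.001, -0.0]
force: [-2.6, 1.3, 2.1]
gripper_width: 40.1
grasp_force: 0.6
[537.06297626  -5.85343998   1.74022466]
[601.81205646 -40.06536916  44.95513026]
```

View pics/e.png

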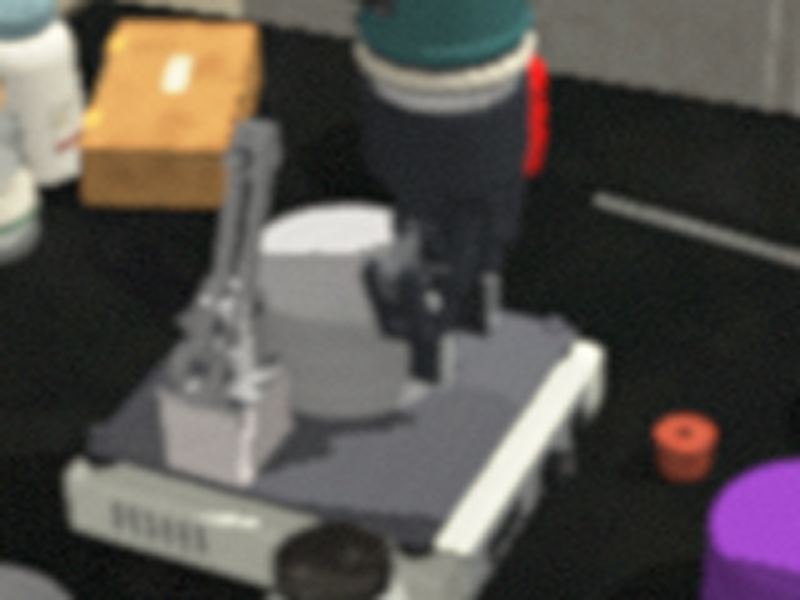

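```bash
python3 -m handwheel '[[3,0.9,0,0,40],[3,0.9,0,0,40],[3,0.9,0,0,40],[2,0.9,0,0,40],[0,0,0,0,40],[0,0,0,0,40]]'
python3 -m handwheel '[[1,0,0,0,40],[1,0,0,0,40],[0,0,0,0,40],[0,0,0,0,40]]'
python3 -m handwheel '[[1,0,0,0,40],[1,0,0,0,40],[0,0,0,0,40],[0,0,0,0,40]]'
```

```text
t: 5.37
tcp_pos: [553.9, -45.4, 83.3]
tool_rot: [1.0, -0.031, 0.001, 0.0]
force: [-0.8, 0.0, 0.1]
gripper_width: 39.9
grasp_force: 0.1
t: 5.7
tcp_pos: [554.8, -45.3, 83.2]
tool_rot: [1.0, -0.031, -0.0, 0.0]
force: [-4.4, 0.5, 1.4]
gripper_width: 39.9
grasp_force: 0.8
t: 6.03
tcp_pos: [557.5, -45.4, 83.2]
tool_rot: [1.0, -0.031, 0.0, 0.0]
force: [-3.0, 0.5, 0.9]
gripper_width: 40.1
grasp_force: 0.6
```

```bash
for i in 1 ; do python3 -m handwheel '[[1,0,0,0,40],[1,0,0,0,40],[0,0,0,0,40],[0,0,0,0,40]]' | egrep 'tcp|force:'; done
python3 -m handwheel '[[1,0,0,0,40],[1,0,0,0,40],[0,0,0,0,40],[0,0,0,0,40]]' | egrep 'tcp|force:'
python3 - <<'E'
from h import *
d=snap('side','side2');X=pts(d);print(fitcircle(d,X,[610,-47],124,136,50))
E
```

```text
tcp_pos: [559.5, -45.5, 83.2]
force: [-2.3, 0.3, -0.0]
grasp_force: 0.5
tcp_pos: [561.5, -45.6, 83.3]
force: [-3.2, -0.1, -0.7]
grasp_force: 0.5
[618.53118986 -46.80836595  41.45588791]
```

Run:
```python
from h import *
from scipy.optimize import least_squares
for f in('side0','side2'):
    d=dict(np.load(f'pics/{f}.npz'));X=pts(d);c0=[574,-34] if f=='side0' else [614,-48]
    m=(d['depth']>0)&(np.abs(X[...,2]-130)<6)&(np.hypot(X[...,0]-c0[0],X[...,1]-c0[1])<65)
    if f=='side0':pass
    n,l,st,ce=cv2.connectedComponentsWithStats(m.astype(np.uint8));k=1+st[1:,4].argmax()
    h=max(cv2.findContours((l==k).astype(np.uint8),0,1)[0],key=len)[:,0]
    e=X[h[:,1],h[:,0],:2]
    print(f,least_squares(lambda p:np.hypot(e[:,0]-p[0],e[:,1]-p[1])-48.6,c0,loss='cauchy',f_scale=.7).x.round(1),st[k])
d=np.load('pics/side2.npz')
cv2.imwrite('pics/f.png',cv2.resize(d['frame'][170:300,240:400],(800,600),interpolation=cv2.INTER_CUBIC)[:,:,::-1])
```

```text
side0 [574.1 -34.7] [295 219  42  28 918]
side2 [614.1 -49.5] [292 213  20  26 397]
```

View pics/f.png

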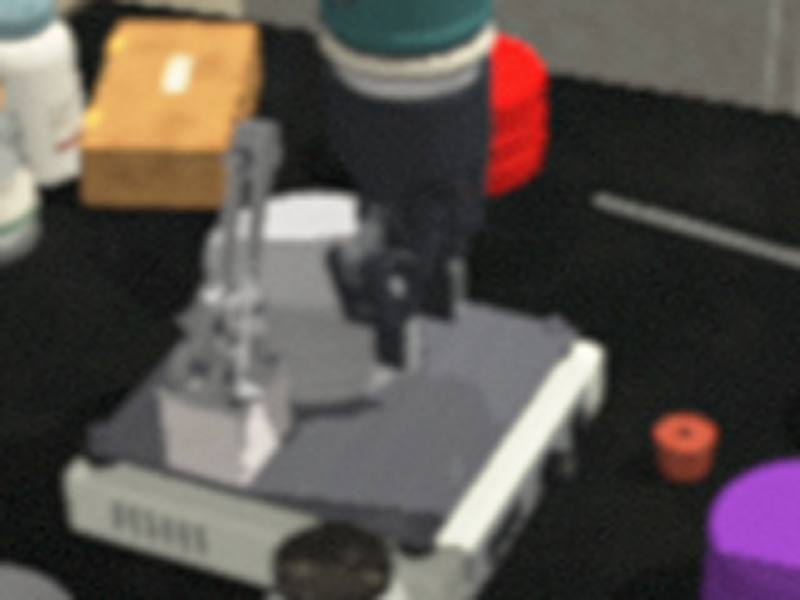

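The stack's lid (crop 310,220) now sits beside the clamp arm, at about (614,-49.5), very near the seat. The gripper's body is still clear of the arm. I continue in small steps until the stop resists.

```bash
python3 -m handwheel '[[1,0,0,0,40],[0,0,0,0,40],[0,0,0,0,40]]' | egrep 'tcp|force:'
python3 -m handwheel '[[1,0,0,0,40],[0,0,0,0,40],[0,0,0,0,40]]' | egrep 'tcp|force:'
```

```text
tcp_pos: [562.3, -45.6, 83.2]
force: [-3.3, 0.3, 0.6]
grasp_force: 0.6
tcp_pos: [563.0, -45.7, 83.2]
force: [-5.0, -0.1, 1.4]
grasp_force: 0.9
```

```bash
python3 -m handwheel '[[1,0,0,0,40],[0,0,0,0,40],[0,0,0,0,40]]' | egrep 'tcp|force:'
python3 -m handwheel '[[1,0,0,0,40],[0,0,0,0,40],[0,0,0,0,40]]' | egrep 'tcp|force:'
```

```text
tcp_pos: [563.1, -45.6, 83.2]
force: [-7.1, 0.6, 4.4]
grasp_force: 1.8
tcp_pos: [563.1, -45.7, 83.1]
force: [-9.5, 1.5, 6.8]
grasp_force: 2.6
```

```bash
python3 -m handwheel '[[1,0,0,0,40],[0,0,0,0,40],[0,0,0,0,40]]' | egrep 'tcp|force:'
python3 -m handwheel '[[-4,0,0,0,40],[-6,0,0,0,40],[-12,0,0,0,40],[-20,0,0,0,40],[-20,0,0,0,40],[0,0,-30,0,20],[0,0,-35,0,0],[0,0,-35,0,0]]' | egrep 'tcp|force:'
python3 -m handwheel '[[-20,0,-35,0,0],[-20,0,-35,0,0],[0,25,-30,0,0],[0,25,0,0,0],[0,0,0,0,0]]' | egrep 'tcp|force:'
python3 - <<'E'
from h import *
for f in('side','top'):
    d=snap(f,f+'3');X=pts(d);c=fitcircle(d,X,[614,-49],124,136,50);print(c)
d=dict(np.load('pics/top3.npz'))
cv2.imwrite('pics/g.png',cv2.resize(d['frame'][170:300,230:400],(800,600),interpolation=cv2.INTER_CUBIC)[:,:,::-1])
E
```

```text
tcp_pos: [563.1, -45.7, 82.9]
force: [-13.3, 0.2, 7.9]
grasp_force: 3.1
tcp_pos: [504.6, -41.9, 184.5]
force: [1.8, -0.4, -0.4]
grasp_force: 0.0
tcp_pos: [462.7, -94.6, 286.2]
force: [-0.8, -1.1, -0.6]
grasp_force: 0.0
[611.85797211 -49.82282593  45.23947049]
[616.51446578 -46.27276233  46.54872131]
```

View pics/g.png

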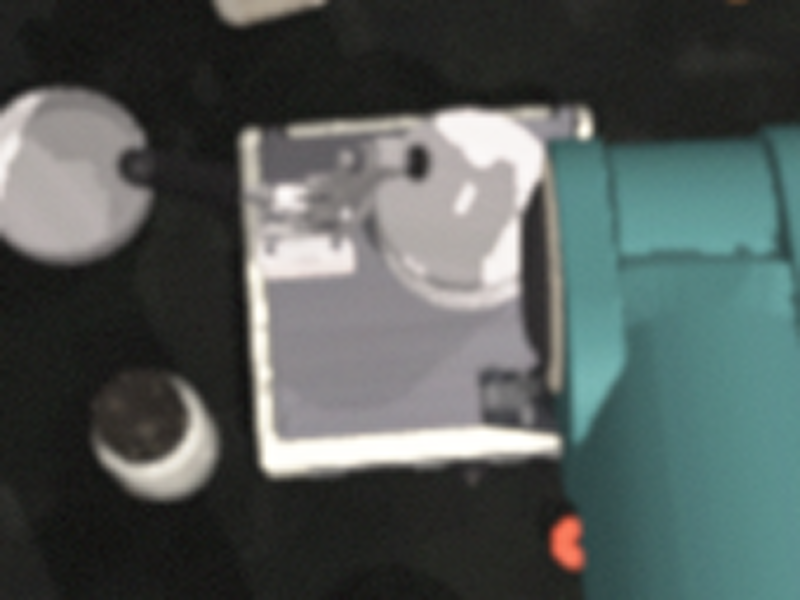

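The stack sits against the bar, with the lid at about (460,205) in the crop and the foot over its back edge at (415,160). The arm stalled symmetrically at 13 N, so the stack is home. The lever grip's end is at (135,165). Next I move to the lever's far side.

```bash
python3 -m handwheel '[[0,0,-14,0,0],[12.3,-21.6,0,0,0],[12.3,-21.6,0,0,0],[12.3,-21.6,0,0,0],[12.3,-21.6,0,0,0],[12.3,-21.6,0,0,0],[12.3,-21.6,0,0,0],[12.3,-21.6,0,0,0]]' | egrep 'tcp|force:'
python3 -m handwheel '[[12.3,-21.6,0,0,0],[12.3,-21.6,0,0,0],[12.3,-21.6,0,0,0],[12.3,-21.6,0,0,0],[12.3,-21.6,0,0,0],[0,0,0,0,0],[0,0,0,0,0]]' | egrep 'tcp|rot|force:'
python3 -m handwheel '[[0,0,20,0,0],[0,0,20,0,0],[0,0,20,0,0],[0,0,18,0,0],[0,0,0,0,0],[0,0,0,0,0]]'
python3 - <<'E'
from h import *
print(status.get_state()['joint_pos'])
d=snap('side','side4')
cv2.imwrite('pics/i.png',cv2.resize(d['frame'][150:300,200:400],(800,600),interpolation=cv2.INTER_CUBIC)[:,:,::-1])
E
```

```text
tcp_pos: [557.2, 58.7, 296.5]
force: [-0.3, 0.0, 0.8]
grasp_force: 0.0
tcp_pos: [624.3, 163.0, 295.8]
tool_rot: [1.0, -0.029, -0.001, -0.001]
force: [0.8, -0.7, -0.3]
grasp_force: 0.0
t: 10.93
tcp_pos: [624.0, 159.4, 218.5]
tool_rot: [1.0, -0.031, -0.001, 0.0]
force: [0.5, -0.2, 0.7]
gripper_width: 0.1
grasp_force: 0.0
[-0.04768422  0.50273945 -0.35208572  1.61028064  0.19100789  1.06495387
 -2.08655249]
```

View pics/i.png

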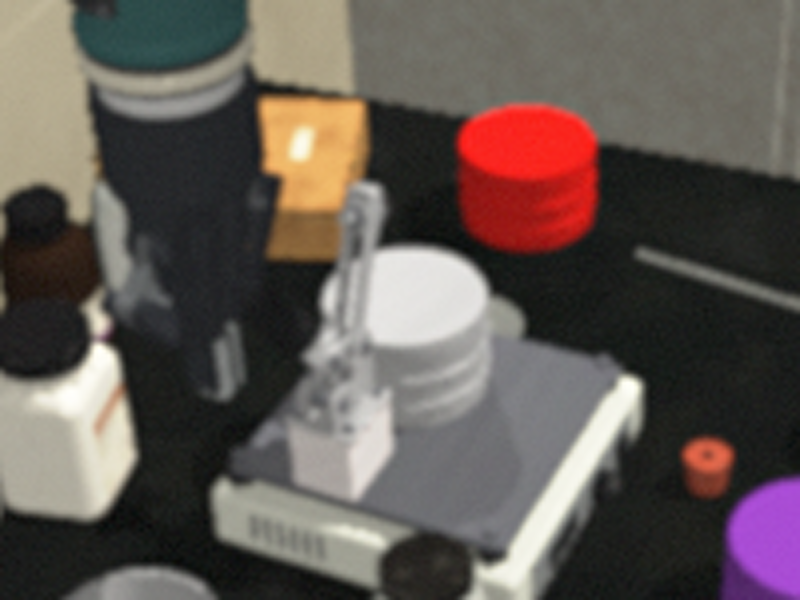

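```bash
python3 - <<'E'
from h import *
d=dict(np.load('pics/side4.npz'));print('lid',fitcircle(d,pts(d),[614,-49],124,136,50))
E
python3 -m handwheel '[[0,7,-1,0,0],[0,7,-1,0,0],[0,7,-2,0,0],[0,7,-2,0,0],[0,7,-2,0,0],[0,7,-2,0,0],[0,7,-2,0,0],[0,7,-2,0,0]]' | egrep 'tcp|force:'
python3 -m handwheel '[[0,6,-2,0,0],[0,6,-2,0,0],[0,6,-2,0,0],[0,6,-2,0,0],[0,0,0,0,0],[0,0,0,0,0]]' | egrep 'tcp|force:'
python3 - <<'E'
from h import *
d=snap('side','side5')
cv2.imwrite('pics/j.png',cv2.resize(d['frame'][150:300,200:400],(800,600),interpolation=cv2.INTER_CUBIC)[:,:,::-1])
E
```

```text
lid [611.64860288 -50.37599301  44.78907462]
tcp_pos: [621.9, 105.9, 235.7]
force: [-0.4, 0.7, 1.3]
grasp_force: 0.7
tcp_pos: [620.3, 78.6, 242.2]
force: [-0.8, 0.6, 6.9]
grasp_force: 2.8
```

View pics/j.png

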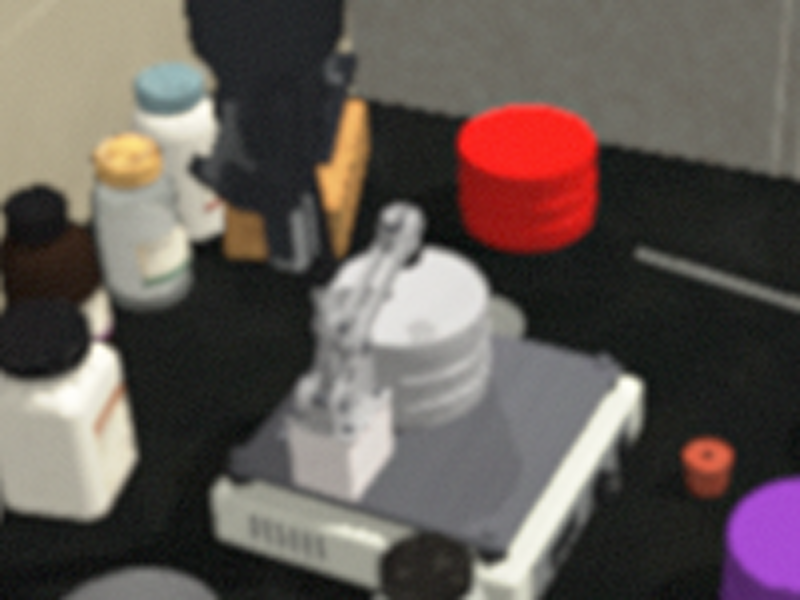

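The clamp arm is coming down, with its end at (400,215), and the lever is moving with the finger. The upward force suggests the lever tip is rising against a knuckle, so I raise the hand a little and go on.

```bash
python3 -m handwheel '[[0,0,-6,0,0],[0,0,-6,0,0],[0,0,0,0,0]]' | egrep 'tcp|force:'
python3 -m handwheel '[[0,5,0,0,0],[0,5,0,0,0],[0,5,0,0,0],[0,5,0,0,0],[0,0,0,0,0]]' | egrep 'tcp|force:'
python3 -m handwheel '[[0,4,0,0,0],[0,4,0,0,0],[0,4,0,0,0],[0,4,0,0,0],[0,0,0,0,0]]' | egrep 'tcp|force:'
```

```text
tcp_pos: [620.2, 79.5, 254.2]
force: [-0.2, 0.6, 0.4]
grasp_force: 0.0
tcp_pos: [618.5, 58.2, 252.9]
force: [-0.2, 1.0, -0.5]
grasp_force: 0.0
tcp_pos: [617.6, 43.0, 253.2]
force: [-0.7, 0.3, 0.0]
grasp_force: 0.0
```

```bash
python3 -m handwheel '[[0,4,0,0,0],[0,4,0,0,0],[0,3,0,0,0],[0,0,0,0,0]]' | egrep 'tcp|force:'
python3 -m handwheel '[[0,3,0,0,0],[0,3,0,0,0],[0,3,0,0,0],[0,0,0,0,0]]' | egrep 'tcp|force:'
python3 - <<'E'
from h import *
d=snap('side','side6')
cv2.imwrite('pics/k.png',cv2.resize(d['frame'][150:300,200:400],(800,600),interpolation=cv2.INTER_CUBIC)[:,:,::-1])
E
```

```text
tcp_pos: [616.8, 33.4, 253.1]
force: [0.2, 2.0, 0.2]
grasp_force: 0.8
tcp_pos: [616.2, 24.5, 253.1]
force: [1.3, 5.6, -2.1]
grasp_force: 1.9
```

View pics/k.png

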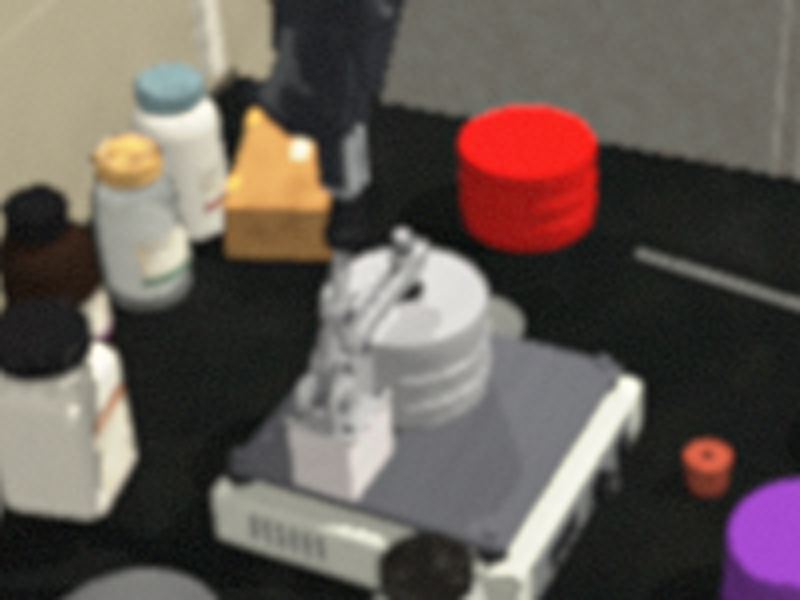

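The foot, at (410,288), has reached the lid, and the force is rising as expected. I keep pushing past the dead point.

```bash
python3 -m handwheel '[[0,3,0,0,0],[0,3,0,0,0],[0,0,0,0,0]]' | egrep 'tcp|force:'
python3 -m handwheel '[[0,3,0,0,0],[0,3,0,0,0],[0,0,0,0,0]]' | egrep 'tcp|force:'
python3 -m handwheel '[[0,3,0,0,0],[0,0,0,0,0],[0,0,0,0,0]]' | egrep 'tcp|force:'
```

```text
tcp_pos: [615.9, 16.5, 253.3]
force: [-0.4, 0.2, 0.1]
grasp_force: 0.3
tcp_pos: [615.7, 10.3, 253.4]
force: [0.2, -0.1, -0.2]
grasp_force: 0.0
tcp_pos: [615.5, 9.7, 253.4]
force: [0.7, 1.7, -0.7]
grasp_force: 0.7
```

```bash
python3 -m handwheel '[[0,-8,0,0,0],[0,-15,0,0,0],[0,-20,-20,0,0],[0,-20,-20,0,0],[0,-20,-20,0,0],[0,-20,0,0,0],[0,-20,0,0,0],[0,0,0,0,0]]' | egrep 't:|tcp|force:'
python3 - <<'E'
from h import *
d=snap('side','side7');X=pts(d)
cv2.imwrite('pics/l.png',cv2.resize(d['frame'][150:300,200:400],(800,600),interpolation=cv2.INTER_CUBIC)[:,:,::-1])
t=snap('top','top7')
for n,d in(('s',d),('t',t)):
    X=pts(d);m=(d['depth']>0)&(X[...,2]>255)&(X[...,2]<285)&(abs(X[...,0]-615)<30)&(abs(X[...,1]+20)<50);q=X[m];print(n,len(q),q.mean(0),q.max(0)) if len(q) else print(n,0)
for nm,uv,z,r in(('watch',(374,213),(3,16),35),('stopper',(352,287),(14,28),14),('spare',(243,208),(26,40),50),('bottle',(262,258),(104,118),25)):
    X=pts(t);c=X[uv[1],uv[0]];print(nm,fitcircle(t,X,c,*z,r).round(1))
E
```

```text
t: 15.42
tcp_pos: [622.3, 138.0, 313.7]
tool_rot: [1.0, -0.028, 0.0, -0.001]
force: [0.2, 1.6, 0.3]
grasp_force: 0.0
s 124 [616.16028688  -9.61005713 266.95344116] [628.37579575   0.7913891  279.86212523]
t 101 [615.95575052 -11.97120583 270.48229903] [627.25869346   3.44099431 281.00929854]
watch [ 630.4 -175.5   35.4]
stopper [434.5 -86.7  12.7]Traceback (most recent call last):
  File "<stdin>", line 8, in <module>
  File "h.py", line 12, in fitcircle
    n,l,st,ce=cv2.connectedComponentsWithStats(m.astype(np.uint8)); k=1+st[1:,4].argmax()
                                                                        ~~~~~~~~~~~~~~~^^
ValueError: attempt to get argmax of an empty sequence
```

View pics/l.png

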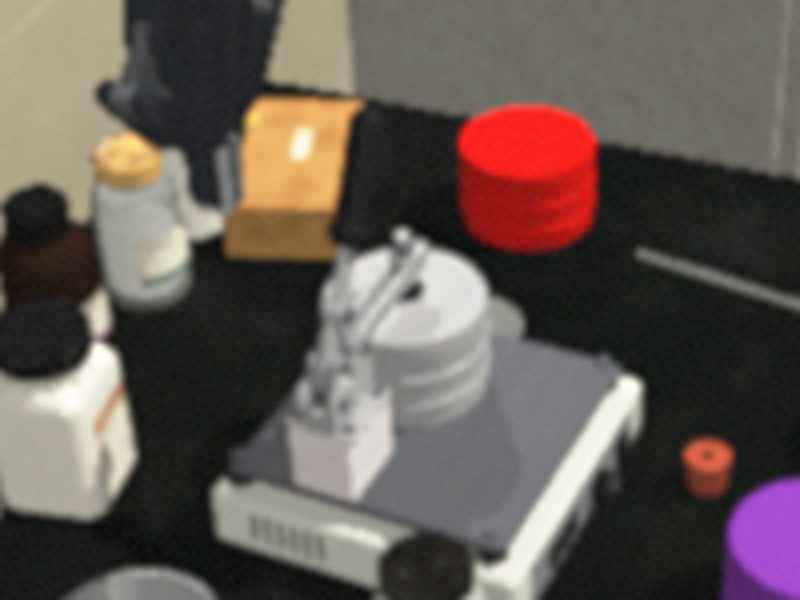

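```bash
python3 -m handwheel '[[0,0,-10,0,0],[0,0,0,0,0],[0,0,0,0,0]]' | egrep 'tcp|force:'; python3 -c "
from bench import hand_in
print(hand_in())"
```

```text
tcp_pos: [623.7, 131.0, 324.3]
force: [-0.1, -0.7, -0.1]
grasp_force: 0.0
the job is handed in; nothing more can be done
None
```

The stack is pushed home against the stop, the lever has snapped over into lock with the foot on the lid, and the job is handed in with the robot clear; the watch glass and stopper measured unmoved, but I didn't re-measure the sieve and bottles.

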